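# Kit two bar nuts into the tray cells

## Robot

A 6-joint arm with a two-finger parallel gripper is mounted at the origin on the work surface. World frame = base frame: x ahead of the robot, y to its left, z up, the work surface at z = 0. Lengths are in m, angles in rad, forces in N, time in s.
With the tool pointing down it reaches from about 0.425 to 0.95 m from the base axis. Payload 3.5 kg.
Tool frame: the origin (TCP) lies midway between the tips of the shut fingers; the grasp point (between the pads) lies 19 mm behind it; z points along the fingers, y is the line along which they close (so a half turn about z gives the same grasp; the last joint's range is limited). The gripper opens to 85 mm and grips with 20 to 120 N. Pads are 22 mm wide; open, the fingers measure 114 mm over their backs; the gripper's body (76 mm by 85 mm) begins 54 mm behind the grasp point. The pads swing forward as they close: fully open they stand 13 mm farther back than shut.
Start: joints at [-0.15, 0.286, 1.577, -0, 1.279, -0.15], TCP at [0.675, 0, 0.231] pointing down, gripper open.
Joint ranges: [-2.77, 2.77], [-0.9, 2.22], [0.21, 2.48], [-1.53, 4.67], [0.24, 2.81], [-2.84, 2.84]. Speed limits (rad/s): [2.79, 2.79, 3.14, 3.14, 3.14, 3.14].

## Interface

Orientations are given as a unit quaternion [x, y, z, w].
In Python, from plant import ctrl gives the robot as it stands.
- The arm moves only by the tool move_arm, never from a script. Its argument "plan" is a list of rows, each an object of numbers: "x", "y", "z": the shift along the tool's x, y, z in m; "yaw": the turn about the tool's z in rad; "fingers": the closure, from 0 (fully open) to 1 (shut). In form: [{"x": .., "y": .., "z": .., "yaw": .., "fingers": ..}, ...]. A call has 1 to 5 rows; each row is the pose to reach, as a shift and turn from the pose commanded when the call began, along the tool's axes at that moment; what a row does not reach only later rows make up. A row lasts 1/10 s, in which the tool goes at most 50 mm and 8.59 degrees, less where a joint would pass 70% of its speed; a pose out of reach is approached as far as the arm can. A call with a gripper value outside its range is refused whole. The fingers move at their own pace and stop on an object; "force" is the grip in N (left out, the last holds). Time passes only in rows, so rows that repeat a pose let the fingers close. It gives the time, the measured TCP pose, the force, the opening and the grip force at its end, in the units of the state.
- ctrl.get_state(): the state, without advancing time (a new reading comes with each control period).
- ctrl.read_camera(name): name is "scene" or "side" or "wrist"; returns the picture (420x560x3 uint8, red, green, blue); there is no depth.
- ctrl.camera_model(name): a dict with "intrinsics" (3x3 intrinsics, pixels), "cam_to_world" (4x4, takes a point from camera to world coordinates); the wrist camera has in their place "tool_from_camera" (4x4, takes a point from camera to tool coordinates, whose origin is the TCP and whose axes are the flange's). Camera axes: x right, y up, looking along -z (the intrinsics and any distortion apply to the point x, -y, -z); pixel columns grow to the right and rows downward; lengths in m; the calibration is good to about 2 mm. A picture is of the moment at which its call begins: read the wrist's pose just before it. camera_model takes no time and is no camera call.
- ctrl.sign_off(): hands the job in; it is judged then, once.
The state is a dict: "time": time; "qpos": joint angles; "dq": joint speeds; "joint_efforts": joint torques, N m; "eef_pos": TCP position; "tcp_rot": TCP orientation; "contact_force": force on the tool from outside, world axes, zero at the start; "wrist_torque": the same for the moment, N m; "opening": opening from 0.0 (shut) to 1.0 (fully open); "finger_force": force on a finger pad.
Only numpy, scipy, OpenCV 4.12 (cv2) and the standard library are available. Lean on these libraries where they do the work, as an engineer would, in place of code of your own. Each camera call takes 0.05 s, during which the arm holds its last target. There are 200 camera calls.

## Task

Put the two rectangular steel bar nuts into the grey kitting tray, one at a time: the long one into the long cell and the short one into the short cell, each lying flat on the cell's floor. Lower each nut into its cell with the fingers in the side openings rather than letting it fall in from the top of the cell. Leave the hex nut, the spanner and the can where they are.

Things in the scene. Friction and masses are not known exactly. Their poses are not given: they have to be found in the camera images.
- long_nut: long bar nut: a plain steel block 66 (own x) x 36 (y) x 24 (z) mm, 0.4 kg, with two dark threaded holes through its height. Origin at the centre of the block. It starts flat in one of the two narrow bins, along the bin, too near the side walls for fingers: there it can only be taken by its two ends
- short_nut: short bar nut: a plain steel block 50 (own x) x 36 (y) x 24 (z) mm, 0.31 kg, with one dark threaded hole through its height. Origin at the centre of the block. It starts lying flat on the bench between bins and tray
- tray: grey sheet-metal kitting tray, fixed, 120 (own x) x 200 (y) mm, floor 5 mm thick, rim 14 mm high, with two cells 90 mm apart along y, both with their length along x. Cell end walls (across x): 50 mm above the floor, flared lips to 63. Corner side walls 34 mm, lips to 44; the long sides are open between them down to the floor, for fingers. Walls 4 mm thick. Origin: centre of underside
- cell_long (a point): centre of the floor of the long cell, 45 mm to -y of the tray's centre, 5 mm above the bench. Cell inside 72 (x) x 41 (y) mm, side openings 52 mm wide, floor lined with black rubber; axes as the tray
- cell_short (a point): centre of the floor of the short cell, 45 mm to +y of the tray's centre, 5 mm above the bench. Cell inside 56 (x) x 41 (y) mm, side openings 42 mm wide, floor lined with black rubber; axes as the tray
- bins: pair of narrow green picking bins side by side, fixed, 158 (own x, their length) x 114 (y) mm outside, walls 60 mm high, but the -x end wall 34 mm. Each bin is 150 x 50 mm inside, floor 4 mm thick, 6 mm wall between them. Origin at the centre of the underside
- bin_a (a point): centre of the floor of the bin on the -y side, 4 mm above the bench; axes as the bins
- bin_b (a point): centre of the floor of the bin on the +y side, 4 mm above the bench; axes as the bins
- hex_nut: bystander: dark steel hexagon nut, 36 mm across flats, 20 mm high, lying flat in the bin that does not hold the long nut. Origin at the centre of its underside
- spanner: bystander: steel open-ended spanner about 170 mm long, lying along its own x on the far side of the bench
- can: bystander: standing can, 60 mm diameter, 85 mm high, on the far side of the bench. Origin at the centre of its underside

How it is judged:
At the end, for the whole second after the job is handed in: Long nut in the long cell, short nut in the short cell: origin within 5 mm of the cell's floor centre along both cell axes and 12 (+-4) mm above it, flat within 0.08 rad, length along the cell within 0.15 rad, at rest (under 0.02 m/s) (x of long_nut in the frame of cell_long between -0.005 and 0.005 m and y of long_nut in the frame of cell_long between -0.005 and 0.005 m and z of long_nut in the frame of cell_long between 0.008 and 0.016 m and angle between the z axis of long_nut and the z axis of cell_long, either way round below 0.08 rad and angle between the x axis of long_nut and the x axis of cell_long, either way round below 0.15 rad and linear speed of each of long_nut, short_nut below 0.02 m/s and x of short_nut in the frame of cell_short between -0.005 and 0.005 m and y of short_nut in the frame of cell_short between -0.005 and 0.005 m and z of short_nut in the frame of cell_short between 0.008 and 0.016 m and angle between the z axis of short_nut and the z axis of cell_short, either way round below 0.08 rad and angle between the x axis of short_nut and the x axis of cell_short, either way round below 0.15 rad); the robot touches nothing.
It fails at once if the long nut falls into its cell (faster than 0.45 m/s inside it) instead of being lowered (horizontal distance between long_nut and cell_long below 0.03 m and z of long_nut in the frame of cell_long below 0.072 m and linear speed of long_nut above 0.45 m/s).
It fails at once if the short nut falls into its cell (faster than 0.45 m/s inside it) instead of being lowered (horizontal distance between short_nut and cell_short below 0.03 m and z of short_nut in the frame of cell_short below 0.072 m and linear speed of short_nut above 0.45 m/s).
It fails at once if the hex nut is moved by more than 30 mm (distance of hex_nut from where it was at the start of the episode above 0.03 m).
It fails at once if the spanner is moved by more than 30 mm (distance of spanner from where it was at the start of the episode above 0.03 m).
It fails at once if the can is moved by more than 30 mm (distance of can from where it was at the start of the episode above 0.03 m).
It also fails if it takes over 72 s, if anything falls off the work surface, if the arm or the gripper's body presses on something with over 40 N, if the wrist force passes 120 N, or if a joint passes its speed limit or range.

## Working session

There is one attempt and no reset: what is moved stays moved. The work goes in short steps, Python scripts to look and compute and a tool call to move; the robot and the scene stay as the last step left them, time stands still between calls to the robot, and variables do not carry over. Pictures are saved under pics/ and viewed, at most 10 in all, crops included, and the job is handed in when it is done.

Besides the shell and the picture viewer there is one more tool, called after "Request:" by a JSON object that holds its "api" and its "payload", one argument or row to a line. move_arm: Moves the arm, as the interface text tells. Its arguments: {"type":"object","properties":{"plan":{"type":"array"},"force":{"type":"number"}},"required":["plan"]}

```bash
mkdir -p pics; ls; python3 - <<'E'
from plant import ctrl
import cv2,numpy as np
np.set_printoptions(precision=4,suppress=True)
s=ctrl.get_state();print(s)
for n in("scene","side","wrist"):
    m=ctrl.camera_model(n);print(n,m)
    cv2.imwrite(f"pics/{n}0.png",ctrl.read_camera(n)[:,:,::-1])
E
```

```text
pics
{'time': 0.0, 'qpos': array([-0.15  ,  0.2872,  1.5782,  0.    ,  1.2786, -0.15  ]), 'dq': array([ 0.0011, -0.0001,  0.0023,  0.0014,  0.001 , -0.0002]), 'joint_efforts': array([ -0.0002, -40.5981, -29.2628,  -0.0002,   0.0058,   0.    ]), 'eef_pos': array([0.6743, 0.0001, 0.2299]), 'tcp_rot': array([ 0.7071,  0.7071, -0.0007, -0.001 ]), 'contact_force': array([ 0.182 , -0.0133, -0.2646]), 'wrist_torque': array([-0.0097,  0.0409,  0.0537]), 'finger_force': 0.0, 'opening': 0.9996655136575797}
scene {'intrinsics': array([[429.0878,   0.    , 278.9839],
       [  0.    , 429.0878, 211.1462],
       [  0.    ,   0.    ,   1.    ]]), 'cam_to_world': array([[-0.5572, -0.5927,  0.5816,  1.2422],
       [ 0.8304, -0.4033,  0.3845,  0.3799],
       [ 0.0066,  0.6972,  0.7168,  0.7588],
       [ 0.    ,  0.    ,  0.    ,  1.    ]])}
side {'intrinsics': array([[460.0382,   0.    , 270.0809],
       [  0.    , 460.0382, 212.5479],
       [  0.    ,   0.    ,   1.    ]]), 'cam_to_world': array([[-0.7433,  0.3527, -0.5685,  0.0848],
       [-0.6688, -0.3727,  0.6433,  0.6622],
       [ 0.015 ,  0.8583,  0.5129,  0.5734],
       [ 0.    ,  0.    ,  0.    ,  1.    ]])}
wrist {'intrinsics': array([[334.361 ,   0.    , 274.7731],
       [  0.    , 334.361 , 209.672 ],
       [  0.    ,   0.    ,   1.    ]]), 'tool_from_camera': array([[-0.001 ,  0.9457,  0.3249,  0.0837],
       [ 1.    ,  0.001 ,  0.0001,  0.0008],
       [-0.0002,  0.3249, -0.9457, -0.1422],
       [ 0.    ,  0.    ,  0.    ,  1.    ]])}
```

```bash
python3 - <<'E'
import cv2,numpy as np
a=[cv2.imread(f"pics/{n}0.png") for n in("scene","side")]
cv2.imwrite("pics/both0.png",cv2.resize(np.vstack(a),None,fx=.71,fy=.71))
E
```

```text
(no output)
```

View pics/scene0.png

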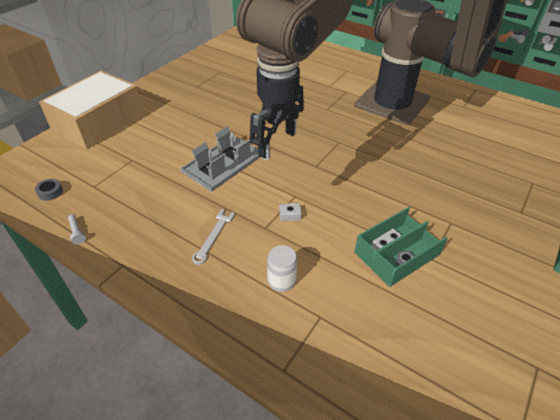

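View pics/side0.png

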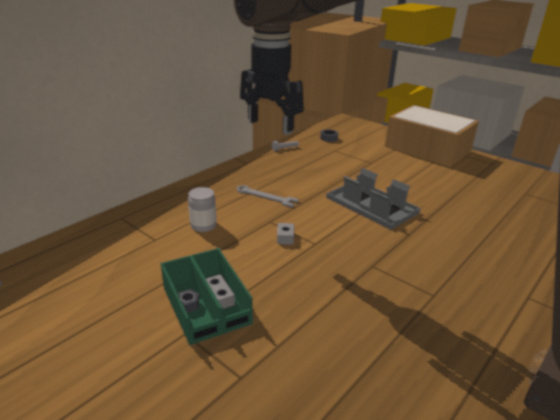

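View pics/wrist0.png

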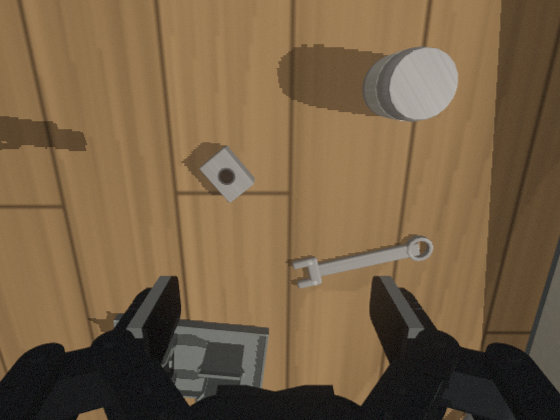

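Scene: short nut at (290,212), tray (222,158), bins (400,245) with the long nut in the bin nearer the robot and the hex nut in the farther one. Wrist: short nut at (228,176), tray at the lower left. The bins are out of the wrist view.

```bash
cat > h.py <<'E'
import cv2,numpy as np
from scipy.spatial.transform import Rotation as R
np.set_printoptions(precision=4,suppress=True)
def pose(s):
    T=np.eye(4);T[:3,:3]=R.from_quat(s["tcp_rot"]).as_matrix();T[:3,3]=s["eef_pos"];return T
def cast(m,T,uv,z):
    "pixels -> world points on plane z"
    K=m["intrinsics"];uv=np.atleast_2d(uv).astype(float)
    C=m.get("cam_to_world");C=T@m["tool_from_camera"] if C is None else C
    d=np.c_[(uv[:,0]-K[0,2])/K[0,0],-(uv[:,1]-K[1,2])/K[1,1],-np.ones(len(uv))]@C[:3,:3].T
    return C[:3,3]+d*((z-C[2,3])/d[:,2])[:,None]
def grab(name):
    from plant import ctrl
    s=ctrl.get_state();im=ctrl.read_camera(name)[:,:,::-1].copy()
    return im,ctrl.camera_model(name),pose(s),s
def blobs(mask,amin,amax=1e9):
    mask=cv2.morphologyEx(mask,cv2.MORPH_OPEN,np.ones((3,3)))
    cs,_=cv2.findContours(mask,cv2.RETR_EXTERNAL,cv2.CHAIN_APPROX_NONE)
    return [c for c in cs if amin<cv2.contourArea(c)<amax]
def rect(c,m,T,z):
    "min-area rectangle of a contour cast on plane z: centre mm, sides mm, long-axis angle deg in world"
    p=cast(m,T,c.reshape(-1,2),z)[:,:2]*1000
    (x,y),(w,h),a=cv2.minAreaRect(p.astype(np.float32))
    if w<h:w,h,a=h,w,a+90
    return np.array([x,y,w,h,(a+90)%180-90])
E
python3 - <<'E'
from h import *
from plant import ctrl
def T0(): return pose(ctrl.get_state())
M={n:ctrl.camera_model(n) for n in("scene","side","wrist")}
w=cv2.imread("pics/wrist0.png");hsv=cv2.cvtColor(w,cv2.COLOR_BGR2HSV)
print(w[160,220],w[176,228],w[192,237],w[200,205])
mk=((hsv[...,1]<70)&(hsv[...,2]>95)).astype(np.uint8)*255
for c in blobs(mk,300): print("wrist",rect(c,M["wrist"],T0(),.024),cv2.boundingRect(c),cv2.contourArea(c))
# bins by green
for n in("scene","side"):
    im=cv2.imread(f"pics/{n}0.png");h=cv2.cvtColor(im,cv2.COLOR_BGR2HSV)
    g=((h[...,0]>60)&(h[...,0]<95)&(h[...,1]>90)).astype(np.uint8)*255
    for c in blobs(g,800):
        x,y,ww,hh=cv2.boundingRect(c)
        if y>150 and x+ww<555: print(n,"bins",(x,y,ww,hh),cast(M[n],None,[[x+ww/2,y+hh/2]],.03))
S=[[380,243],[394,236]];print("long holes scene",cast(M["scene"],None,S,.028))
S=[[215,282],[221,293]];print("side",cast(M["side"],None,S,.028))
print("tray",cast(M["scene"],None,[[222,160]],.0),cast(M["side"],None,[[373,203]],.0))
print("tray corners scene",cast(M["scene"],None,[[184,166],[212,186],[262,157]],.014))
print("tray corners side",cast(M["side"],None,[[327,200],[395,222],[419,208]],.014))
E
```

```text
[138 145 151] [42 53 59] [142 150 155] [ 88 128 159]
wrist [ 562.8978 -239.0151   39.4591   38.6734   83.5974] (174, 345, 31, 26) 627.0
wrist [ 597.2043 -236.8629  104.8955   84.581    -6.662 ] (175, 326, 84, 59) 1232.0
wrist [1011.6848 -169.631   137.8042   24.1088  -74.6461] (539, 262, 21, 96) 901.0
wrist [776.4174 -97.5565 160.6839  36.5605  14.7825] (293, 236, 140, 52) 1942.5
wrist [624.7214   3.6726  49.7887  39.5121 -51.7742] (200, 147, 54, 55) 1616.5
wrist [775.7829  90.9896  57.8807  25.5631 -87.5949] (365, 54, 29, 64) 647.5
wrist [819.1674  93.8972  68.0449  65.7872 -80.0295] (388, 46, 70, 76) 4030.0
scene bins (356, 209, 89, 76) [[0.592  0.2708 0.03  ]]
side bins (163, 250, 88, 93) [[0.5751 0.271  0.03  ]]
long holes scene [[0.605  0.2283 0.028 ]
 [0.5683 0.2458 0.028 ]]
side [[0.5963 0.2331 0.028 ]
 [0.5657 0.2464 0.028 ]]
tray [[ 0.5508 -0.2692  0.    ]] [[ 0.5623 -0.2713  0.    ]]
tray corners scene [[ 0.641  -0.3255  0.014 ]
 [ 0.6598 -0.2118  0.014 ]
 [ 0.4912 -0.1745  0.014 ]]
tray corners side [[ 0.6424 -0.1823  0.014 ]
 [ 0.4666 -0.2061  0.014 ]
 [ 0.4558 -0.3046  0.014 ]]
```

Request:
{"api": "move_arm", "payload": {
  "plan": [
    {"x": 0.002, "y": -0.025, "z": 0.03, "yaw": -0.14},
    {"x": 0.004, "y": -0.05, "z": 0.06, "yaw": -0.28},
    {"x": 0.004, "y": -0.05, "z": 0.09, "yaw": -0.42},
    {"x": 0.004, "y": -0.05, "z": 0.1, "yaw": -0.56},
    {"x": 0.004, "y": -0.05, "z": 0.1, "yaw": -0.667}
  ]
}}

```text
validation failed for argument at $.pl...
```

```bash
cat > tp.py <<'E'
import sys
from h import *
def tool(s,p,T):  # world point -> tool frame mm
    return (np.linalg.inv(T)@np.r_[p,1])[:3]*1000
if __name__=="__main__":
    z=float(sys.argv[1]);im,m,T,s=grab("wrist");cv2.imwrite("pics/"+sys.argv[2]+".png",im)
    hsv=cv2.cvtColor(im,cv2.COLOR_BGR2HSV);mk=((hsv[...,1]<70)&(hsv[...,2]>95)).astype(np.uint8)*255
    print("t",s["time"],s["eef_pos"],np.degrees(np.arctan2(T[1,0],T[0,0])))
    for c in blobs(mk,1200):
        r=rect(c,m,T,z);print(r,tool(s,[r[0]/1e3,r[1]/1e3,z],T),cv2.boundingRect(c))
E
python3 tp.py .024 w1
```

```text
t 0.15 [0.6745 0.0001 0.2302] 90.00043881952975
[ 597.0824 -236.8334  104.534    84.7307   -6.5703] [-236.9998  -77.0211  206.2823] (175, 326, 83, 59)
[776.7711 -99.1516 160.6537  36.5312  13.0169] [-99.3194 102.6684 205.9884] (293, 236, 140, 52)
[624.5391   3.6316  49.9534  39.5023 -51.5832] [  3.465  -49.5625 206.3006] (200, 146, 54, 56)
[818.8629  94.802   69.5582  66.2976 -72.1874] [ 94.6339 144.7618 205.9661] (386, 46, 72, 75)
```

Request:
{"api": "move_arm", "payload": {
  "plan": [
    {"x": 0.002, "y": -0.025, "z": 0.03, "yaw": -0.14, "fingers": 0},
    {"x": 0.004, "y": -0.05, "z": 0.06, "yaw": -0.28, "fingers": 0},
    {"x": 0.004, "y": -0.05, "z": 0.09, "yaw": -0.42, "fingers": 0},
    {"x": 0.004, "y": -0.05, "z": 0.1, "yaw": -0.56, "fingers": 0},
    {"x": 0.004, "y": -0.05, "z": 0.1, "yaw": -0.667, "fingers": 0}
  ]
}}

```text
time: 0.7
eef_pos: [0.6227, 0.0044, 0.1279]
tcp_rot: [0.434, 0.901, -0.001, -0.003]
contact_force: [0.8, 0.2, 0.6]
opening: 0.999
finger_force: 0.0
```

```bash
python3 tp.py .024 w1
```

```text
t 0.7 [0.6227 0.0044 0.1279] 128.49900434971946
[749.3392 -99.8111 122.0511  35.5214  14.6844] [-160.8813   34.6986  102.9892] (247, 338, 125, 61)
[851.1724  77.5463  70.1437  36.5645 -36.3348] [-85.4701 224.8001 102.542 ] (515, 263, 45, 69)
[782.3409  98.669   70.5952  45.7589  74.3849] [-26.0921 184.0817 102.9779] (465, 216, 93, 64)
[622.4523   2.3631  48.5088  35.6456 -51.5076] [ -1.9322  -0.9987 103.8528] (250, 180, 47, 60)
```

View pics/w1.png

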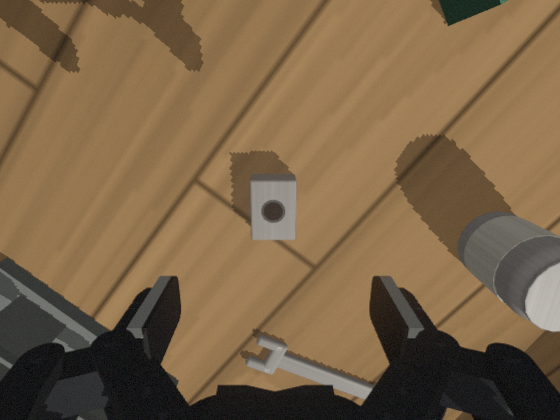

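Short nut at (273,208), aligned with the fingers, 2 mm off along tool x. Descend.

Request:
{"api": "move_arm", "payload": {
  "plan": [
    {"x": -0.002, "y": -0.001, "z": 0.04, "yaw": 0, "fingers": 0},
    {"x": -0.002, "y": -0.001, "z": 0.08, "yaw": 0, "fingers": 0},
    {"x": -0.002, "y": -0.001, "z": 0.11, "yaw": 0, "fingers": 0},
    {"x": -0.002, "y": -0.001, "z": 0.121, "yaw": 0, "fingers": 0},
    {"x": -0.002, "y": -0.001, "z": 0.121, "yaw": 0, "fingers": 0.3}
  ]
}}

```text
time: 1.25
eef_pos: [0.6242, 0.002, 0.0086]
tcp_rot: [0.437, 0.899, -0.001, -0.002]
contact_force: [-0.9, -0.0, -0.2]
opening: 0.854
finger_force: 0.0
```

Request:
{"api": "move_arm", "payload": {
  "plan": [
    {"x": 0, "y": 0, "z": 0, "yaw": 0, "fingers": 1},
    {"x": 0, "y": 0, "z": 0, "yaw": 0, "fingers": 1},
    {"x": 0, "y": 0, "z": 0, "yaw": 0, "fingers": 1},
    {"x": 0, "y": 0, "z": 0, "yaw": 0, "fingers": 1},
    {"x": 0, "y": 0, "z": 0, "yaw": 0, "fingers": 1}
  ],
  "force": 60
}}

```text
time: 1.75
eef_pos: [0.6275, 0.0015, 0.0131]
tcp_rot: [0.437, 0.9, 0.001, 0.002]
contact_force: [-0.3, -0.2, 6.0]
opening: 0.398
finger_force: 61.8
```

Request:
{"api": "move_arm", "payload": {
  "plan": [
    {"x": 0, "y": 0, "z": -0.02, "yaw": 0.14, "fingers": 1},
    {"x": 0, "y": 0, "z": -0.06, "yaw": 0.28, "fingers": 1},
    {"x": 0, "y": 0, "z": -0.1, "yaw": 0.42, "fingers": 1},
    {"x": 0, "y": 0, "z": -0.14, "yaw": 0.56, "fingers": 1},
    {"x": 0, "y": 0, "z": -0.14, "yaw": 0.667, "fingers": 1}
  ]
}}

```text
time: 2.25
eef_pos: [0.6295, 0.0014, 0.1583]
tcp_rot: [0.709, 0.705, 0.004, 0.005]
contact_force: [1.4, -0.7, -1.0]
opening: 0.407
finger_force: 61.0
```

Request:
{"api": "move_arm", "payload": {
  "plan": [
    {"x": -0.05, "y": 0, "z": 0, "yaw": 0, "fingers": 1},
    {"x": -0.1, "y": -0.02, "z": 0, "yaw": 0, "fingers": 1},
    {"x": -0.15, "y": -0.04, "z": 0, "yaw": 0, "fingers": 1},
    {"x": -0.2, "y": -0.06, "z": 0, "yaw": 0, "fingers": 1},
    {"x": -0.21, "y": -0.06, "z": 0, "yaw": 0, "fingers": 1}
  ]
}}

```text
time: 2.75
eef_pos: [0.5631, -0.2113, 0.1497]
tcp_rot: [0.708, 0.706, -0.001, -0.0]
contact_force: [1.3, 0.2, -2.1]
opening: 0.402
finger_force: 61.0
```

```bash
python3 tp.py .05 w2; python3 -c "
from plant import ctrl;s=ctrl.get_state();print(s['time'],s['eef_pos'],s['tcp_rot'],s['contact_force'],s['wrist_torque'],s['opening'],s['finger_force'])"
```

```text
t 2.75 [ 0.5631 -0.2113  0.1497] 89.80978074892468
[ 504.156  -233.0161   58.4433   47.6174   -6.5106] [-21.8951 -58.6597  99.8248] (162, 206, 77, 55)
[ 559.4397 -255.3415  173.2718  131.4684   -6.4651] [-44.0369  -3.3023  99.7394] (162, 172, 231, 156)
[ 716.1398 -119.5513   76.8602   32.0656   13.6041] [ 92.2728 152.9458  99.4174] (441, 55, 119, 64)
2.8 [ 0.56330664 -0.21335245  0.14992442] [ 7.08701482e-01  7.05507230e-01 -1.23505431e-03  4.81928116e-04] [ 0.18868562 -1.25364848 -2.4128181 ] [-0.10352173  0.02609422 -0.02938169] 0.40803235703715185 60.965763330459595
```

View pics/w2.png

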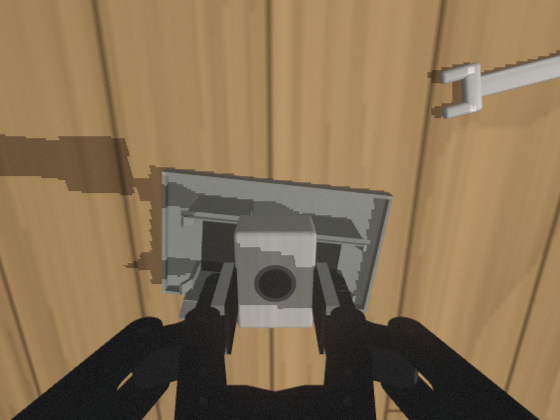

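The nut is level in the fingers (top spans rows 232–327, hole at (276,283)); it hides the tray (upper rim from (165,170) to (392,193)). Back off to see the whole tray.

Request:
{"api": "move_arm", "payload": {
  "plan": [
    {"x": -0.04, "y": 0, "z": -0.02, "yaw": 0, "fingers": 1},
    {"x": -0.08, "y": 0, "z": -0.04, "yaw": 0, "fingers": 1},
    {"x": -0.1, "y": 0, "z": -0.05, "yaw": 0, "fingers": 1},
    {"x": -0.1, "y": 0, "z": -0.05, "yaw": 0, "fingers": 1},
    {"x": -0.1, "y": 0, "z": -0.05, "yaw": 0, "fingers": 1}
  ]
}}

```text
time: 3.3
eef_pos: [0.565, -0.3077, 0.1996]
tcp_rot: [0.707, 0.707, 0.0, -0.001]
contact_force: [-0.3, -0.1, -3.5]
opening: 0.402
finger_force: 61.0
```

```bash
python3 tp.py .014 w3; python3 - <<'E'
import cv2,numpy as np
im=cv2.imread("pics/w3.png");cv2.imwrite("pics/w3c.png",cv2.resize(im[0:300,120:460],(800,600*340//340*1),interpolation=cv2.INTER_CUBIC)[:600])
E
```

```text
t 3.3 [ 0.565  -0.3077  0.1996] 89.95103719878433
[ 565.6541 -412.2412  140.1498   88.8213   89.9258] [-104.8501    0.9105  185.4129] (234, 215, 83, 113)
[ 560.0902 -260.2316  199.817   122.1079   -6.5041] [ 47.1545  -4.783  185.6534] (165, 54, 220, 150)
```

View pics/w3.png

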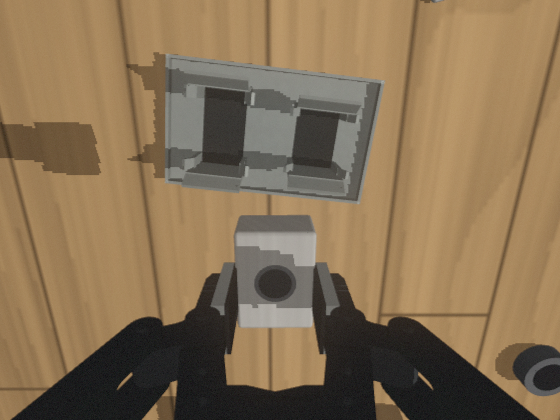

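Tray rectangle found (199.8×122 mm, centre about (560,-260) mm, -6.5°). The right cell (rubber at (317,140)) is the short one, the left (224,126) the long one. The held nut has its hole at (276,283).

```bash
python3 - <<'E'
from h import *
from plant import ctrl
m=ctrl.camera_model("wrist");I=np.eye(4);im=cv2.imread("pics/w3.png");g=cv2.cvtColor(im,cv2.COLOR_BGR2GRAY)
# tool-frame casts: T=identity, plane at tool z
T=pose(ctrl.get_state())
print(g[205:335:2,300]);print(g[205:335:2,255])
k=(g<62).astype(np.uint8)*255
sub=k[60:200,170:380]
for c in blobs(sub,300):
    c=c+[170,60];r=rect(c,m,T,.006);print("rubber",r,cv2.boundingRect(c))
sub=k[255:310,250:302]
for c in blobs(sub,300):
    c=c+[250,255];e=cv2.fitEllipse(c);print("hole",e,cast(m,I,[e[0]],-.011)*1000)
for row in (250,255): print(row,g[row,225:325:2])
print("edges",cast(m,I,[[275,327],[275,232]],-.011)*1000)
E
```

```text
[144 145 145 147 146 103  96  96  98  97  98 100  99 114 145 157 164 167
 166 167 167 167 164 166 166 167 167 165 167 167 167 116 115 113 115 117
 112 113 114 115 113 115 115 111 114 114 114 113 113 115 117 114 169 169
 170 169 168 170 169 170 170 150 150 150 149]
[143 142 142 142 144 107  96 101 103  97  97 100 101 114 144 156 166 166
 166 163 165 116 113 113 115 115 116 114 115 116 114 117 115 113 114 116
  92  74  72  73  68  75  84 114 113 113 116 115 116 115 115 117 168 168
 169 169 169 169 169 170 168 148 140 138 141]
rubber [ 604.5521 -264.2519   53.4672   39.6326   83.5442] (292, 110, 47, 58)
rubber [ 515.569  -253.4164   70.8572   39.3551   83.7657] (203, 88, 43, 78)
hole ((274.7337951660156, 283.3481140136719), (28.20770835876465, 32.538414001464844), 87.9633560180664) [[  3.645    0.6983 -11.    ]]
250 [140 139 138 144 144 111 114 117 115 117 114 113 113 117 114 116 114 116
 130 130 129 125 127 131 133 132 130 160 168 166 167 168 167 168 167 166
 167 167 167 166 171 170 168 169 176 165 146 145 143 140]
255 [142 138 137 142 148 113 116 116 116 116 115 115 115 115 115 115 115 118
 118 116 113 114 115 116 121 119 117 117 116 116 115 117 118 116 157 168
 165 166 168 168 170 168 171 168 177 161 146 145 144 142]
edges [[-19.9074   0.8001 -11.    ]
 [ 28.5817   0.8366 -11.    ]]
```

Request:
{"api": "move_arm", "payload": {
  "plan": [
    {"x": 0.02, "y": 0.02, "z": 0.02, "yaw": 0.113, "fingers": 1},
    {"x": 0.04, "y": 0.0385, "z": 0.05, "yaw": 0.113, "fingers": 1},
    {"x": 0.04, "y": 0.0385, "z": 0.09, "yaw": 0.113, "fingers": 1},
    {"x": 0.04, "y": 0.0385, "z": 0.1, "yaw": 0.113, "fingers": 1},
    {"x": 0.04, "y": 0.0385, "z": 0.1, "yaw": 0.113, "fingers": 1}
  ]
}}

```text
time: 3.85
eef_pos: [0.6018, -0.2658, 0.0967]
tcp_rot: [0.745, 0.667, -0.001, -0.004]
contact_force: [-0.4, -0.1, -3.3]
opening: 0.4
finger_force: 60.9
```

```bash
cat > st.py <<'E'
from h import *
from plant import ctrl
s=ctrl.get_state();T=pose(s);print(s["time"],s["eef_pos"]*1000,np.degrees(np.arctan2(T[1,0],T[0,0])),"tilt",T[:2,2],s["contact_force"],s["opening"],s["finger_force"])
E
python3 st.py;python3 tp.py .024 w4;python3 st.py
```

```text
3.85 [ 601.8058 -265.7627   96.6522] 83.59817964891447 tilt [-0.0066  0.0042] [-0.43   -0.1333 -3.3372] 0.4003241336068033 60.91827750205994
t 3.85 [ 0.6018 -0.2658  0.0967] 83.59817964891447
[ 489.7422 -318.3677   67.7746   21.9889   -6.2068] [ -65.0207 -104.9905   73.1654] (92, 291, 87, 26)
[ 560.6503 -272.5489  191.0557  148.2502   -6.6066] [-11.5816 -39.6338  72.8917] (61, 130, 302, 198)
3.9 [ 603.354  -267.227    99.5272] 83.5661179706264 tilt [-0.0021  0.0013] [ 1.2352  0.7893 -1.9791] 0.4062416603068007 60.93324065208435
```

View pics/w4.png

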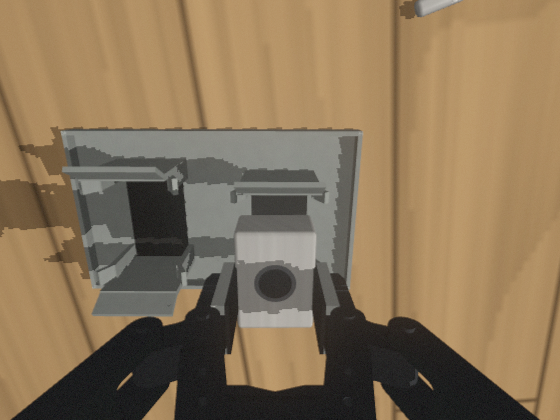

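The right cell's far lip is centred at col 280, the nut at col 275; the arm has since settled 1.5 mm in that direction, so it lines up. Lower at 0.2 m/s.

Request:
{"api": "move_arm", "payload": {
  "plan": [
    {"x": -0.0005, "y": 0.0005, "z": 0.015, "yaw": 0, "fingers": 1},
    {"x": -0.0005, "y": 0.0005, "z": 0.03, "yaw": 0, "fingers": 1},
    {"x": -0.0005, "y": 0.0005, "z": 0.045, "yaw": 0, "fingers": 1},
    {"x": -0.0005, "y": 0.0005, "z": 0.055, "yaw": 0, "fingers": 1},
    {"x": -0.0005, "y": 0.0005, "z": 0.06, "yaw": 0, "fingers": 1}
  ]
}}

```text
time: 4.4
eef_pos: [0.6033, -0.2682, 0.0381]
tcp_rot: [0.746, 0.666, -0.0, -0.002]
contact_force: [0.4, -0.6, -2.5]
opening: 0.4
finger_force: 61.0
```

Request:
{"api": "move_arm", "payload": {
  "plan": [
    {"x": 0, "y": 0, "z": 0.005, "yaw": 0, "fingers": 1},
    {"x": 0, "y": 0, "z": 0.01, "yaw": 0, "fingers": 1},
    {"x": 0, "y": 0, "z": 0.015, "yaw": 0, "fingers": 1},
    {"x": 0, "y": 0, "z": 0.02, "yaw": 0, "fingers": 1},
    {"x": 0, "y": 0, "z": 0.02, "yaw": 0, "fingers": 1}
  ]
}}

```text
time: 4.9
eef_pos: [0.6039, -0.2684, 0.0194]
tcp_rot: [0.746, 0.666, -0.0, -0.001]
contact_force: [-0.6, 0.1, -2.8]
opening: 0.402
finger_force: 61.0
```

Request:
{"api": "move_arm", "payload": {
  "plan": [
    {"x": 0, "y": 0, "z": 0.001, "yaw": 0, "fingers": 1},
    {"x": 0, "y": 0, "z": 0.002, "yaw": 0, "fingers": 1},
    {"x": 0, "y": 0, "z": 0.003, "yaw": 0, "fingers": 1},
    {"x": 0, "y": 0, "z": 0.003, "yaw": 0, "fingers": 1}
  ]
}}

```text
time: 5.3
eef_pos: [0.6047, -0.2689, 0.0182]
tcp_rot: [0.746, 0.666, 0.0, 0.0]
contact_force: [-1.2, 0.4, 1.1]
opening: 0.402
finger_force: 61.3
```

Touchdown (weight has come off). Release by a partial opening, then rise.

Request:
{"api": "move_arm", "payload": {
  "plan": [
    {"x": 0, "y": 0, "z": 0, "yaw": 0, "fingers": 0.5},
    {"x": 0, "y": 0, "z": 0, "yaw": 0, "fingers": 0.4},
    {"x": 0, "y": 0, "z": 0, "yaw": 0, "fingers": 0.35},
    {"x": 0, "y": 0, "z": 0, "yaw": 0, "fingers": 0.35},
    {"x": 0, "y": 0, "z": 0, "yaw": 0, "fingers": 0.35}
  ]
}}

```text
time: 5.8
eef_pos: [0.6045, -0.2688, 0.0174]
tcp_rot: [0.746, 0.666, 0.0, 0.0]
contact_force: [-0.6, -0.7, 0.2]
opening: 0.648
finger_force: 0.0
```

Request:
{"api": "move_arm", "payload": {
  "plan": [
    {"x": 0, "y": 0, "z": -0.02, "yaw": 0, "fingers": 0.35},
    {"x": 0, "y": 0, "z": -0.05, "yaw": 0, "fingers": 0.35},
    {"x": 0, "y": 0, "z": -0.09, "yaw": 0, "fingers": 0.35},
    {"x": 0, "y": 0, "z": -0.14, "yaw": 0, "fingers": 0.2},
    {"x": -0.04, "y": 0, "z": -0.18, "yaw": 0, "fingers": 0}
  ]
}}

```text
time: 6.3
eef_pos: [0.6018, -0.3012, 0.1963]
tcp_rot: [0.744, 0.668, 0.001, 0.001]
contact_force: [0.7, -1.7, 0.9]
opening: 0.944
finger_force: 0.0
```

```bash
python3 tp.py .029 w5; python3 st.py
```

```text
t 6.3 [ 0.6018 -0.3012  0.1963] 83.78418573960882
[ 486.195  -242.9821   56.7453   35.7601   83.4561] [  45.3865 -121.7036  166.9755] (118, 107, 45, 64)
[ 554.0564 -245.9181   58.3111   31.1286  -87.1283] [ 49.8154 -53.9235 167.1719] (191, 103, 42, 63)
[ 562.5745 -259.2579  190.5011  118.4299   -6.2652] [ 37.4764 -44.0111 167.2003] (113, 79, 221, 131)
6.35 [ 603.1614 -310.578   204.1663] 83.51268265405109 tilt [ 0.0121 -0.0128] [ 0.1601 -4.0926  4.2466] 0.9972169732203717 0.0
```

View pics/w5.png

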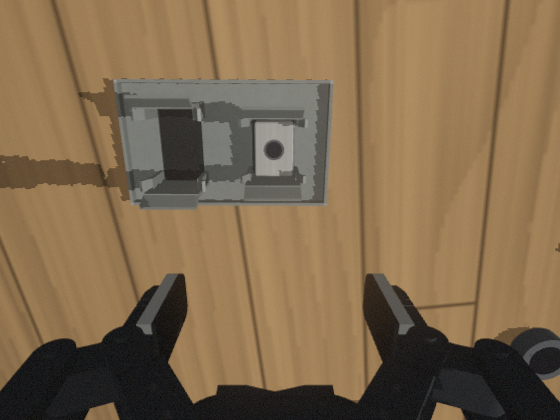

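Short nut sits flat in the right cell (hole at (274,150)). Now to the bins.

Request:
{"api": "move_arm", "payload": {
  "plan": [
    {"x": 0.049, "y": -0.007, "z": 0, "yaw": 0.07, "fingers": 0},
    {"x": 0.098, "y": -0.014, "z": 0, "yaw": 0.14, "fingers": 0},
    {"x": 0.147, "y": -0.021, "z": 0, "yaw": 0.21, "fingers": 0},
    {"x": 0.196, "y": -0.028, "z": 0, "yaw": 0.28, "fingers": 0},
    {"x": 0.245, "y": -0.035, "z": 0, "yaw": 0.32, "fingers": 0}
  ]
}}

```text
time: 6.85
eef_pos: [0.5928, -0.0547, 0.1925]
tcp_rot: [0.843, 0.537, 0.0, 0.0]
contact_force: [1.1, 0.9, 0.6]
opening: 0.998
finger_force: 0.0
```

```bash
python3 - <<'E'
from h import *
from plant import ctrl
T=pose(ctrl.get_state());print(ctrl.get_state()["eef_pos"],np.linalg.inv(T)@[.585,.215,.2,1])
E
```

```text
[ 0.5928 -0.0547  0.1925] [ 0.2412 -0.121  -0.0075  1.    ]
```

Request:
{"api": "move_arm", "payload": {
  "plan": [
    {"x": 0.048, "y": -0.024, "z": 0, "yaw": 0, "fingers": 0},
    {"x": 0.096, "y": -0.048, "z": -0.005, "yaw": 0, "fingers": 0},
    {"x": 0.14, "y": -0.07, "z": -0.007, "yaw": 0, "fingers": 0},
    {"x": 0.18, "y": -0.09, "z": -0.007, "yaw": 0, "fingers": 0},
    {"x": 0.215, "y": -0.11, "z": -0.007, "yaw": 0, "fingers": 0}
  ]
}}

```text
time: 7.35
eef_pos: [0.5833, 0.1873, 0.1998]
tcp_rot: [0.842, 0.539, 0.0, 0.0]
contact_force: [0.1, -0.0, 0.4]
opening: 0.997
finger_force: 0.0
```

Request:
{"api": "move_arm", "payload": {
  "plan": [
    {"x": 0.026, "y": -0.01, "z": 0, "yaw": 0, "fingers": 0},
    {"x": 0.026, "y": -0.01, "z": 0, "yaw": 0, "fingers": 0},
    {"x": 0.026, "y": -0.01, "z": 0, "yaw": 0, "fingers": 0}
  ]
}}

```text
time: 7.65
eef_pos: [0.5852, 0.2129, 0.1993]
tcp_rot: [0.842, 0.539, -0.0, 0.0]
contact_force: [-0.0, -0.0, -0.0]
opening: 0.998
finger_force: 0.0
```

```bash
python3 tp.py .028 w6; python3 st.py; python3 - <<'E'
from h import *
from plant import ctrl
s=ctrl.get_state();T=pose(s);m=ctrl.camera_model("wrist");im=cv2.imread("pics/w6.png");h=cv2.cvtColor(im,cv2.COLOR_BGR2HSV)
g=((h[...,0]>60)&(h[...,0]<95)&(h[...,1]>80)).astype(np.uint8)*255
for c in blobs(g,800): print("green",cv2.boundingRect(c),rect(c,m,T,.06))
E
```

```text
t 7.65 [0.5852 0.2129 0.1993] 65.26730061184453
[807.0612  78.6559 115.265   65.3572 -51.2846] [-28.9452 257.6776 171.2654] (479, 174, 81, 86)
[583.2865 238.8834  65.8376  39.6437 -20.4354] [ 22.9605 -12.607  171.25  ] (225, 141, 72, 44)
7.7 [585.3597 212.0812 199.3384] 65.18706448204867 tilt [-0.0005 -0.0006] [-0.0339  0.4924  0.8302] 0.9964389554171362 0.0
```

View pics/w6.png

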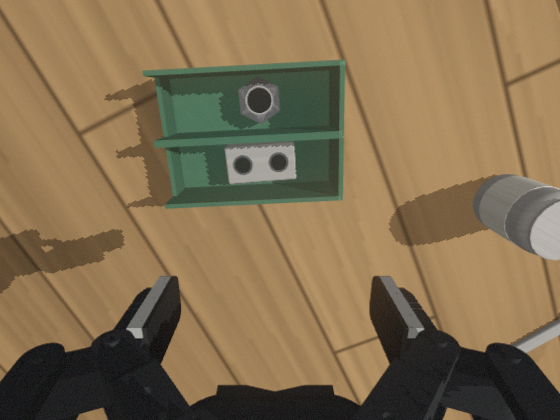

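Long nut in the lower bin: holes at (243,165) and (278,162); bin walls' tops at rows ~139 and ~203 at col 250; hex nut in the upper bin at (259,100).

```bash
python3 - <<'E'
from h import *
from plant import ctrl
m=ctrl.camera_model("wrist");im=cv2.imread("pics/w6.png");g=cv2.cvtColor(im,cv2.COLOR_BGR2GRAY)
I=np.eye(4);zt=lambda z:-(z-.1993)  # tool z down
h=[]
for c in blobs(((g[145:182,228:294]<75)*255).astype(np.uint8),40):
    e=cv2.fitEllipse(c+[228,145]);h.append(e[0]);print(e)
print("holes",cast(m,I,h,zt(.028))*1000)
print("walls y=250",g[128:215,250])
print(cast(m,I,[[250,138],[250,203],[175,143],[340,136],[167,206],[342,198]],zt(.06))*1000)
E
```

```text
((242.20611572265625, 164.64915466308594), (14.410909652709961, 15.147621154785156), 156.98204040527344)
((278.0814514160156, 161.934814453125), (14.59644603729248, 14.78000259399414), 52.428977966308594)
holes [[ 21.4658 -30.1184 171.3   ]
 [ 24.0255   3.8658 171.3   ]]
walls y=250 [102  85  71  67  71  69  70  85 100 105 108 105 107 105 103  94  90 102
 110 147 163 164 166 163 163 164 163 164 163 164 156 131 105  93  88  81
  74  67  79  78  87  95  96 120 152 161 165 165 164 165 166 164 163 150
 104 102  87  75  73  72  72  71  70  71  76  73  71  76  70  76  70  73
  96 108 106 108 118 133 137 135 133 134 135 135 134 134 132]
[[ 50.1725 -19.7685 139.3   ]
 [ -6.4165 -21.1859 139.3   ]
 [ 46.1305 -82.3496 139.3   ]
 [ 51.7307  54.7406 139.3   ]
 [ -9.1414 -94.858  139.3   ]
 [ -1.8741  59.8446 139.3   ]]
```

Request:
{"api": "move_arm", "payload": {
  "plan": [
    {"x": 0.0235, "y": -0.013, "z": 0.02, "yaw": -0.07, "fingers": 0},
    {"x": 0.0235, "y": -0.013, "z": 0.06, "yaw": -0.07, "fingers": 0},
    {"x": 0.0235, "y": -0.013, "z": 0.09, "yaw": -0.07, "fingers": 0},
    {"x": 0.0235, "y": -0.013, "z": 0.09, "yaw": -0.07, "fingers": 0},
    {"x": 0.0235, "y": -0.013, "z": 0.09, "yaw": -0.07, "fingers": 0}
  ]
}}

```text
time: 8.2
eef_pos: [0.5837, 0.2381, 0.1097]
tcp_rot: [0.824, 0.567, -0.0, -0.0]
contact_force: [-0.2, -0.7, 0.6]
opening: 1.0
finger_force: 0.0
```

```bash
python3 tp.py .028 w7; python3 st.py
```

```text
t 8.2 [0.5837 0.2381 0.1097] 69.10024043759672
[582.4178 237.4058  65.9589  32.1418 -20.9425] [-1.1041 -0.8943 81.6936] (226, 199, 94, 43)
[605.0576 288.4426  35.3729  34.0006 -21.6769] [54.6511  2.0493 81.655 ] (250, 115, 55, 53)
8.25 [584.8296 238.6475 111.424 ] 69.1143007410998 tilt [0.0024 0.0005] [-0.0699  0.668  -0.0834] 1.0023699128701096 0.0
```

Request:
{"api": "move_arm", "payload": {
  "plan": [
    {"x": 0, "y": -0.001, "z": 0.03, "yaw": 0, "fingers": 0},
    {"x": 0, "y": -0.001, "z": 0.06, "yaw": 0, "fingers": 0},
    {"x": 0, "y": -0.001, "z": 0.09, "yaw": 0, "fingers": 0},
    {"x": 0, "y": -0.001, "z": 0.105, "yaw": 0, "fingers": 0},
    {"x": 0, "y": -0.001, "z": 0.109, "yaw": 0, "fingers": 0}
  ]
}}

```text
time: 8.75
eef_pos: [0.5834, 0.2395, 0.0026]
tcp_rot: [0.824, 0.567, -0.0, 0.0]
contact_force: [-12.5, -4.0, 17.4]
opening: 1.002
finger_force: 10.0
```

Request:
{"api": "move_arm", "payload": {
  "plan": [
    {"x": 0, "y": 0, "z": 0, "yaw": 0, "fingers": 0},
    {"x": 0, "y": 0, "z": 0, "yaw": 0, "fingers": 0.2},
    {"x": 0, "y": 0, "z": 0, "yaw": 0, "fingers": 1},
    {"x": 0, "y": 0, "z": 0, "yaw": 0, "fingers": 1},
    {"x": 0, "y": 0, "z": 0, "yaw": 0, "fingers": 1}
  ],
  "force": 70
}}

```text
time: 9.25
eef_pos: [0.5865, 0.2405, 0.0055]
tcp_rot: [0.823, 0.568, 0.004, 0.001]
contact_force: [0.3, -0.6, 7.3]
opening: 0.753
finger_force: 80.9
```

Request:
{"api": "move_arm", "payload": {
  "plan": [
    {"x": 0, "y": 0, "z": 0, "yaw": 0, "fingers": 1},
    {"x": 0, "y": 0, "z": -0.02, "yaw": 0, "fingers": 1},
    {"x": 0, "y": 0, "z": -0.05, "yaw": 0, "fingers": 1},
    {"x": 0, "y": 0, "z": -0.08, "yaw": 0, "fingers": 1},
    {"x": 0, "y": 0, "z": -0.11, "yaw": 0, "fingers": 1}
  ]
}}

```text
time: 9.75
eef_pos: [0.5827, 0.2397, 0.1125]
tcp_rot: [0.823, 0.568, 0.0, 0.0]
contact_force: [-0.1, -0.4, -4.1]
opening: 0.756
finger_force: 79.7
```

```bash
python3 st.py
```

```text
9.75 [582.7279 239.6521 112.494 ] 69.19128345547192 tilt [0.0008 0.0002] [-0.1173 -0.4146 -4.0603] 0.7556980952150768 79.65644717216492
```

Request:
{"api": "move_arm", "payload": {
  "plan": [
    {"x": -0.043, "y": 0.022, "z": 0, "yaw": 0.11, "fingers": 1},
    {"x": -0.086, "y": 0.044, "z": 0, "yaw": 0.22, "fingers": 1},
    {"x": -0.129, "y": 0.066, "z": 0, "yaw": 0.33, "fingers": 1},
    {"x": -0.172, "y": 0.088, "z": 0, "yaw": 0.44, "fingers": 1},
    {"x": -0.215, "y": 0.11, "z": 0, "yaw": 0.535, "fingers": 1}
  ]
}}

```text
time: 10.25
eef_pos: [0.6093, -0.0022, 0.1117]
tcp_rot: [0.945, 0.328, 0.001, 0.0]
contact_force: [0.4, -0.0, -3.0]
opening: 0.755
finger_force: 79.7
```

Request:
{"api": "move_arm", "payload": {
  "plan": [
    {"x": 0, "y": 0, "z": 0.02, "yaw": 0, "fingers": 1},
    {"x": 0, "y": 0, "z": 0.05, "yaw": 0, "fingers": 1},
    {"x": 0, "y": 0, "z": 0.08, "yaw": 0, "fingers": 1},
    {"x": 0, "y": 0, "z": 0.1, "yaw": 0, "fingers": 1},
    {"x": 0, "y": 0, "z": 0.1, "yaw": 0, "fingers": 1}
  ]
}}

```text
time: 10.75
eef_pos: [0.6062, -0.0001, 0.0075]
tcp_rot: [0.944, 0.33, -0.003, -0.002]
contact_force: [0.1, -0.5, -4.2]
opening: 0.753
finger_force: 79.6
```

```bash
python3 st.py
```

```text
10.75 [606.1503  -0.1102   7.4801] 38.524173121686566 tilt [-0.0071  0.0012] [ 0.1139 -0.5355 -4.1947] 0.7527098118154605 79.5846426486969
```

Request:
{"api": "move_arm", "payload": {
  "plan": [
    {"x": 0, "y": 0, "z": 0.002, "yaw": 0, "fingers": 1},
    {"x": 0, "y": 0, "z": 0.004, "yaw": 0, "fingers": 1},
    {"x": 0, "y": 0, "z": 0.006, "yaw": 0, "fingers": 1},
    {"x": 0, "y": 0, "z": 0.008, "yaw": 0, "fingers": 1},
    {"x": 0, "y": 0, "z": 0.008, "yaw": 0, "fingers": 1}
  ]
}}

```text
time: 11.25
eef_pos: [0.6092, -0.0002, 0.003]
tcp_rot: [0.944, 0.33, 0.0, 0.0]
contact_force: [-0.2, 0.1, -4.5]
opening: 0.75
finger_force: 79.7
```

Request:
{"api": "move_arm", "payload": {
  "plan": [
    {"x": 0, "y": 0, "z": 0.001, "yaw": 0, "fingers": 1},
    {"x": 0, "y": 0, "z": 0.002, "yaw": 0, "fingers": 1},
    {"x": 0, "y": 0, "z": 0.003, "yaw": 0, "fingers": 1},
    {"x": 0, "y": 0, "z": 0.003, "yaw": 0, "fingers": 1}
  ]
}}

```text
time: 11.65
eef_pos: [0.6093, -0.0003, 0.0017]
tcp_rot: [0.944, 0.33, -0.0, -0.0]
contact_force: [-5.4, 0.1, 7.5]
opening: 0.755
finger_force: 81.0
```

Contact with the bench. Release, rise, and turn 90°.

Request:
{"api": "move_arm", "payload": {
  "plan": [
    {"x": 0, "y": 0, "z": 0, "yaw": 0, "fingers": 0},
    {"x": 0, "y": 0, "z": 0, "yaw": 0, "fingers": 0},
    {"x": 0, "y": 0, "z": 0, "yaw": 0, "fingers": 0},
    {"x": 0, "y": 0, "z": 0, "yaw": 0, "fingers": 0},
    {"x": 0, "y": 0, "z": -0.02, "yaw": 0, "fingers": 0}
  ]
}}

```text
time: 12.15
eef_pos: [0.6065, 0.0001, 0.0168]
tcp_rot: [0.944, 0.33, -0.003, -0.002]
contact_force: [-0.2, 0.1, 0.1]
opening: 0.999
finger_force: 0.0
```

Request:
{"api": "move_arm", "payload": {
  "plan": [
    {"x": 0, "y": 0, "z": -0.04, "yaw": 0, "fingers": 0},
    {"x": 0, "y": 0, "z": -0.08, "yaw": -0.14, "fingers": 0},
    {"x": 0, "y": 0, "z": -0.11, "yaw": -0.28, "fingers": 0},
    {"x": 0, "y": 0, "z": -0.11, "yaw": -0.42, "fingers": 0},
    {"x": 0, "y": 0, "z": -0.11, "yaw": -0.56, "fingers": 0}
  ]
}}

```text
time: 12.65
eef_pos: [0.6102, -0.0004, 0.1317]
tcp_rot: [0.814, 0.58, 0.001, 0.001]
contact_force: [0.1, -0.4, 0.1]
opening: 1.006
finger_force: 0.0
```

Request:
{"api": "move_arm", "payload": {
  "plan": [
    {"x": 0, "y": 0, "z": 0, "yaw": -0.14, "fingers": 0},
    {"x": 0, "y": 0, "z": 0, "yaw": -0.28, "fingers": 0},
    {"x": 0, "y": 0, "z": 0, "yaw": -0.42, "fingers": 0},
    {"x": 0, "y": 0, "z": 0, "yaw": -0.56, "fingers": 0},
    {"x": 0, "y": 0, "z": 0, "yaw": -0.7, "fingers": 0}
  ]
}}

```text
time: 13.15
eef_pos: [0.609, -0.0003, 0.1295]
tcp_rot: [0.566, 0.824, -0.0, -0.0]
contact_force: [0.2, -0.0, 1.3]
opening: 1.003
finger_force: 0.0
```

Request:
{"api": "move_arm", "payload": {
  "plan": [
    {"x": 0, "y": 0, "z": 0, "yaw": -0.14, "fingers": 0},
    {"x": 0, "y": 0, "z": 0, "yaw": -0.28, "fingers": 0},
    {"x": 0, "y": 0, "z": 0, "yaw": -0.31, "fingers": 0},
    {"x": 0, "y": 0, "z": 0, "yaw": -0.31, "fingers": 0},
    {"x": 0, "y": 0, "z": 0, "yaw": -0.31, "fingers": 0}
  ]
}}

```text
time: 13.65
eef_pos: [0.609, -0.0003, 0.1296]
tcp_rot: [0.435, 0.901, -0.0, -0.0]
contact_force: [0.1, 0.4, 0.3]
opening: 1.0
finger_force: 0.0
```

```bash
python3 tp.py .024 w8; python3 st.py
```

```text
t 13.65 [ 0.609  -0.0003  0.1296] 128.45662562642033
[ 744.0081 -101.8133  110.1009   35.4699   14.2445] [-163.4724   42.535   105.573 ] (260, 340, 114, 56)
[781.8497  98.1904  54.4194  47.5634  86.6546] [-30.3881 196.5547 105.5717] (478, 219, 82, 62)
[607.5266  -1.6895  64.2784  35.6393 -51.5545] [ -0.1867  -2.0716 105.5832] (248, 167, 48, 79)
13.7 [609.0525  -0.2619 129.6175] 128.46244942844018 tilt [-0.0001  0.    ] [-0.2368  0.1695 -0.2396] 0.9986910589957559 0.0
```

Nut flat and aligned; grasp by the sides.

Request:
{"api": "move_arm", "payload": {
  "plan": [
    {"x": 0, "y": -0.002, "z": 0.04, "yaw": 0, "fingers": 0},
    {"x": 0, "y": -0.002, "z": 0.08, "yaw": 0, "fingers": 0},
    {"x": 0, "y": -0.002, "z": 0.11, "yaw": 0, "fingers": 0},
    {"x": 0, "y": -0.002, "z": 0.119, "yaw": 0, "fingers": 0},
    {"x": 0, "y": -0.002, "z": 0.119, "yaw": 0, "fingers": 0}
  ]
}}

```text
time: 14.2
eef_pos: [0.6064, -0.0013, 0.0092]
tcp_rot: [0.435, 0.901, -0.0, -0.002]
contact_force: [-0.1, 0.0, -0.1]
opening: 1.004
finger_force: 0.0
```

Request:
{"api": "move_arm", "payload": {
  "plan": [
    {"x": 0, "y": 0, "z": 0, "yaw": 0, "fingers": 0.4},
    {"x": 0, "y": 0, "z": 0, "yaw": 0, "fingers": 1},
    {"x": 0, "y": 0, "z": 0, "yaw": 0, "fingers": 1},
    {"x": 0, "y": 0, "z": 0, "yaw": 0, "fingers": 1},
    {"x": 0, "y": 0, "z": 0, "yaw": 0, "fingers": 1}
  ],
  "force": 70
}}

```text
time: 14.7
eef_pos: [0.609, -0.0018, 0.0128]
tcp_rot: [0.434, 0.901, 0.0, 0.002]
contact_force: [-1.7, 0.4, 6.0]
opening: 0.402
finger_force: 72.6
```

Request:
{"api": "move_arm", "payload": {
  "plan": [
    {"x": 0, "y": 0, "z": 0, "yaw": 0, "fingers": 1},
    {"x": 0, "y": 0, "z": -0.02, "yaw": 0, "fingers": 1},
    {"x": 0, "y": 0, "z": -0.06, "yaw": 0.14, "fingers": 1},
    {"x": 0, "y": 0, "z": -0.1, "yaw": 0.28, "fingers": 1},
    {"x": 0, "y": 0, "z": -0.14, "yaw": 0.42, "fingers": 1}
  ]
}}

```text
time: 15.2
eef_pos: [0.6061, -0.0012, 0.1505]
tcp_rot: [0.615, 0.789, -0.001, -0.001]
contact_force: [0.3, 0.3, -3.1]
opening: 0.396
finger_force: 71.5
```

```bash
python3 st.py; python3 - <<'E'
from h import *
from plant import ctrl
T=pose(ctrl.get_state())
print(np.linalg.inv(T)@[.5155,-.2537,.15,1])
E
```

```text
15.2 [606.1069  -1.2461 150.4738] 104.10153837168994 tilt [-0.0031  0.0006] [ 0.3172  0.3489 -3.0573] 0.39584548260973684 71.49516105651855
[-0.2228 -0.1494  0.0006  1.    ]
```

Request:
{"api": "move_arm", "payload": {
  "plan": [
    {"x": -0.037, "y": -0.025, "z": 0, "yaw": 0.08, "fingers": 1},
    {"x": -0.074, "y": -0.05, "z": 0, "yaw": 0.16, "fingers": 1},
    {"x": -0.111, "y": -0.075, "z": 0, "yaw": 0.24, "fingers": 1},
    {"x": -0.148, "y": -0.1, "z": 0, "yaw": 0.32, "fingers": 1},
    {"x": -0.185, "y": -0.125, "z": 0, "yaw": 0.36, "fingers": 1}
  ]
}}

```text
time: 15.7
eef_pos: [0.5308, -0.2126, 0.1494]
tcp_rot: [0.745, 0.667, -0.0, -0.001]
contact_force: [0.4, -0.4, -4.0]
opening: 0.398
finger_force: 71.5
```

```bash
python3 tp.py .024 w9; python3 st.py; python3 - <<'E'
from h import *
from plant import ctrl
m=ctrl.camera_model("wrist");I=np.eye(4);g=cv2.cvtColor(cv2.imread("pics/w9.png"),cv2.COLOR_BGR2GRAY)
print(g[190:350:2,275]);print(g[310,215:335:2])
h=[]
for c in blobs(((g[215:335,240:310]<95)*255).astype(np.uint8),200):
    e=cv2.fitEllipse(c+[240,215]);h.append(e[0]);print(e,cast(m,I,[e[0]],-.011)*1000)
T=pose(ctrl.get_state());print(np.linalg.inv(T)@[.5155,-.2537,.15,1])
E
```

```text
t 15.7 [ 0.5308 -0.2126  0.1494] 83.69005811570645
[ 613.7979 -269.4973   68.6334   52.6679   -6.326 ] [-47.5342  88.9616 125.2203] (337, 224, 81, 55)
[ 509.3863 -287.9986  144.9958  100.7125   83.7227] [-77.3989 -12.784  125.3823] (201, 206, 117, 141)
[ 558.5311 -262.4158  192.4545  131.812    -6.4661] [-46.5698  33.2514 125.3271] (198, 178, 234, 137)
[ 719.2656 -121.6565   60.5851   35.5515   13.5772] [111.0025 177.5418 125.2179] (472, 28, 88, 66)
15.75 [ 529.0004 -219.1768  149.671 ] 83.46644923409734 tilt [-0.0035 -0.005 ] [-0.6242 -5.504  -3.2663] 0.39605836701552505 71.49577617645264
[132 131 132 131  90  78  80  79  93  96  97  97  96  94  95 101 143 157
 166 166 165 166 166 127  99  89  54  60  49  58  50  54  53  54  53  50
  50  47  48  46  42  66  70 107 112 115 112 112 113 112 113 112 112 112
 114 115 113  80  68  49  41  41  49  51  47  50  49  49  48  50  50  48
  58  99 156 167 166 167 153 137]
[ 36  39 113 126 116  55  38  38  35  37  34  33  98 110 113 114 111 114
 112 114 112 109  93  69  66  62  46  43  43  44  41  43  38  46  50  62
  69  64 106 111 112 109 111 110 112 114 111 109 126  40  41  39  40  46
  47  68 112 113  78  40]
((274.602294921875, 319.04718017578125), (31.058025360107422, 34.48584747314453), 96.1280288696289) [[-15.3409   0.6394 -11.    ]]
((274.5021667480469, 257.7326354980469), (34.9528923034668, 36.40299987792969), 62.047210693359375) [[ 16.528    0.6321 -11.    ]]
[-0.0358 -0.0095 -0.0001  1.    ]
```

Request:
{"api": "move_arm", "payload": {
  "plan": [
    {"x": -0.02, "y": -0.005, "z": 0, "yaw": 0, "fingers": 1},
    {"x": -0.036, "y": -0.01, "z": 0.02, "yaw": 0, "fingers": 1},
    {"x": -0.036, "y": -0.01, "z": 0.045, "yaw": 0, "fingers": 1},
    {"x": -0.036, "y": -0.01, "z": 0.045, "yaw": 0, "fingers": 1},
    {"x": -0.036, "y": -0.01, "z": 0.045, "yaw": 0, "fingers": 1}
  ]
}}

```text
time: 16.25
eef_pos: [0.5179, -0.2456, 0.1045]
tcp_rot: [0.744, 0.668, -0.0, -0.002]
contact_force: [0.8, 0.0, -3.0]
opening: 0.395
finger_force: 71.4
```

Request:
{"api": "move_arm", "payload": {
  "plan": [
    {"x": 0, "y": 0, "z": 0, "yaw": 0, "fingers": 1},
    {"x": 0, "y": 0, "z": 0, "yaw": 0, "fingers": 1},
    {"x": 0, "y": 0, "z": 0, "yaw": 0, "fingers": 1}
  ]
}}

```text
time: 16.55
eef_pos: [0.5195, -0.2466, 0.1069]
tcp_rot: [0.744, 0.668, 0.0, 0.001]
contact_force: [-0.0, 0.4, -2.9]
opening: 0.399
finger_force: 71.5
```

```bash
python3 tp.py .024 w10 >/dev/null; python3 st.py; python3 - <<'E'
from h import *
from plant import ctrl
T=pose(ctrl.get_state());print(np.linalg.inv(T)@[.5148,-.2541,.15,1])
E
```

```text
16.6 [ 519.3435 -246.5901  106.6842] 83.8423684734365 tilt [ 0.0014 -0.001 ] [ 0.222  -0.3688 -3.5858] 0.39801324605406757 71.45311117172241
[-0.008  -0.0036 -0.0433  1.    ]
```

View pics/w10.png

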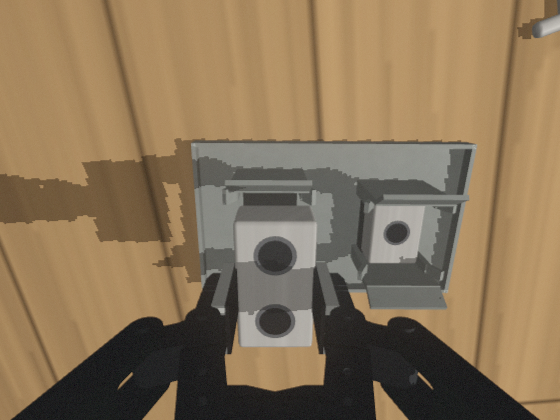

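Far lip centred at col 269, nut at col 275, agreeing with the computed shift (-8, -3.6 mm). Correct, check, then lower.

Request:
{"api": "move_arm", "payload": {
  "plan": [
    {"x": -0.008, "y": -0.0036, "z": 0, "yaw": 0.006, "fingers": 1},
    {"x": -0.008, "y": -0.0036, "z": 0, "yaw": 0.006, "fingers": 1},
    {"x": -0.008, "y": -0.0036, "z": 0, "yaw": 0.006, "fingers": 1},
    {"x": -0.008, "y": -0.0036, "z": 0, "yaw": 0.006, "fingers": 1},
    {"x": -0.008, "y": -0.0036, "z": 0, "yaw": 0.006, "fingers": 1}
  ]
}}

```text
time: 17.1
eef_pos: [0.5143, -0.2541, 0.1056]
tcp_rot: [0.746, 0.666, 0.0, -0.0]
contact_force: [0.9, 0.9, -4.2]
opening: 0.399
finger_force: 71.5
```

```bash
python3 st.py
```

```text
17.1 [ 514.269  -254.0728  105.6194] 83.46331565390525 tilt [-0.0001  0.0001] [ 0.8647  0.8625 -4.1852] 0.3993933174480405 71.51461601257324
```

Request:
{"api": "move_arm", "payload": {
  "plan": [
    {"x": 0, "y": 0.0005, "z": 0.016, "yaw": 0, "fingers": 1},
    {"x": 0, "y": 0.0005, "z": 0.032, "yaw": 0, "fingers": 1},
    {"x": 0, "y": 0.0005, "z": 0.048, "yaw": 0, "fingers": 1},
    {"x": 0, "y": 0.0005, "z": 0.06, "yaw": 0, "fingers": 1},
    {"x": 0, "y": 0.0005, "z": 0.066, "yaw": 0, "fingers": 1}
  ]
}}

```text
time: 17.6
eef_pos: [0.5135, -0.2532, 0.0369]
tcp_rot: [0.746, 0.666, -0.0, -0.002]
contact_force: [0.4, -0.7, -4.3]
opening: 0.395
finger_force: 71.5
```

Request:
{"api": "move_arm", "payload": {
  "plan": [
    {"x": 0, "y": 0, "z": 0.005, "yaw": 0, "fingers": 1},
    {"x": 0, "y": 0, "z": 0.01, "yaw": 0, "fingers": 1},
    {"x": 0, "y": 0, "z": 0.015, "yaw": 0, "fingers": 1},
    {"x": 0, "y": 0, "z": 0.02, "yaw": 0, "fingers": 1},
    {"x": 0, "y": 0, "z": 0.02, "yaw": 0, "fingers": 1}
  ]
}}

```text
time: 18.1
eef_pos: [0.5144, -0.2539, 0.0191]
tcp_rot: [0.746, 0.666, -0.0, -0.001]
contact_force: [0.0, 0.2, -3.8]
opening: 0.398
finger_force: 71.5
```

Request:
{"api": "move_arm", "payload": {
  "plan": [
    {"x": 0, "y": 0, "z": 0.001, "yaw": 0, "fingers": 1},
    {"x": 0, "y": 0, "z": 0.002, "yaw": 0, "fingers": 1},
    {"x": 0, "y": 0, "z": 0.003, "yaw": 0, "fingers": 1},
    {"x": 0, "y": 0, "z": 0.003, "yaw": 0, "fingers": 1}
  ]
}}

```text
time: 18.5
eef_pos: [0.5151, -0.2543, 0.0178]
tcp_rot: [0.746, 0.666, -0.0, 0.0]
contact_force: [-4.0, 2.8, 4.7]
opening: 0.398
finger_force: 72.3
```

Touchdown; release and rise.

Request:
{"api": "move_arm", "payload": {
  "plan": [
    {"x": 0, "y": 0, "z": 0, "yaw": 0, "fingers": 0.5},
    {"x": 0, "y": 0, "z": 0, "yaw": 0, "fingers": 0.4},
    {"x": 0, "y": 0, "z": 0, "yaw": 0, "fingers": 0.35},
    {"x": 0, "y": 0, "z": 0, "yaw": 0, "fingers": 0.35},
    {"x": 0, "y": 0, "z": 0, "yaw": 0, "fingers": 0.35}
  ]
}}

```text
time: 19.0
eef_pos: [0.5149, -0.2543, 0.0167]
tcp_rot: [0.746, 0.666, 0.0, 0.0]
contact_force: [-0.4, -0.1, 0.2]
opening: 0.655
finger_force: 0.0
```

Request:
{"api": "move_arm", "payload": {
  "plan": [
    {"x": 0, "y": 0, "z": -0.02, "yaw": 0, "fingers": 0.35},
    {"x": 0, "y": 0, "z": -0.05, "yaw": 0, "fingers": 0.35},
    {"x": 0, "y": 0, "z": -0.09, "yaw": 0, "fingers": 0.35},
    {"x": 0, "y": 0, "z": -0.14, "yaw": 0, "fingers": 0.2},
    {"x": -0.04, "y": 0.02, "z": -0.17, "yaw": 0, "fingers": 0}
  ]
}}

```text
time: 19.5
eef_pos: [0.5296, -0.2909, 0.1887]
tcp_rot: [0.745, 0.667, 0.001, 0.001]
contact_force: [0.8, -0.3, -0.2]
opening: 0.944
finger_force: 0.0
```

Request:
{"api": "move_arm", "payload": {
  "plan": [
    {"x": 0, "y": 0, "z": 0, "yaw": 0, "fingers": 0},
    {"x": 0, "y": 0, "z": 0, "yaw": 0, "fingers": 0},
    {"x": 0, "y": 0, "z": 0, "yaw": 0, "fingers": 0}
  ]
}}

```text
time: 19.8
eef_pos: [0.5279, -0.292, 0.1824]
tcp_rot: [0.746, 0.666, -0.0, -0.002]
contact_force: [-0.7, 0.3, -0.7]
opening: 0.997
finger_force: 0.0
```

```bash
python3 - <<'E'
from h import *
im,m,T,s=grab("wrist");cv2.imwrite("pics/w11.png",im);g=cv2.cvtColor(im,cv2.COLOR_BGR2GRAY)
t=cast(m,T,[[0,0]],.0)
hsv=cv2.cvtColor(im,cv2.COLOR_BGR2HSV);mk=((hsv[...,1]<40)&(g>140)).astype(np.uint8)*255
for c in blobs(mk,400): print(rect(c,m,T,.029),cv2.boundingRect(c))
mk=((hsv[...,1]<70)&(hsv[...,2]>95)).astype(np.uint8)*255
for c in blobs(mk,1200): print("tray?",rect(c,m,T,.014),cv2.boundingRect(c))
# dark round holes on nut tops
for c in blobs(((g<70)*255).astype(np.uint8)[60:230],60,900):
    e=cv2.fitEllipse(c+[0,60])
    if e[1][0]/e[1][1]>.75: print("hole",e[0],e[1],cast(m,T,[e[0]],.029)*1000)
print(s["eef_pos"],s["time"])
E
```

```text
[ 606.3165 -265.0831   47.568    34.2177   83.4256] (339, 125, 42, 55)
[ 516.6448 -253.4711   63.2719   33.9167   83.4584] (237, 114, 40, 73)
tray? [ 618.5764 -267.6599   56.5274   54.4293   -6.545 ] (337, 121, 66, 60)
tray? [ 514.9793 -255.7112   68.3407   36.7158   83.4786] (236, 113, 41, 75)
tray? [ 550.954  -250.1688   52.5375   28.0037   83.6446] (279, 111, 31, 59)
tray? [ 559.8252 -261.9461  199.7084  125.4662   -6.5696] (193, 80, 230, 137)
hole (256.41754150390625, 170.61419677734375) (14.983102798461914, 15.631670951843262) [[ 514.0247 -270.6508   29.    ]]
hole (358.48486328125, 153.30213928222656) (15.013594627380371, 16.206886291503906) [[ 605.6492 -265.5348   29.    ]]
hole (255.71807861328125, 132.0999298095703) (15.933250427246094, 16.61391258239746) [[ 517.9096 -236.9737   29.    ]]
[ 0.5279 -0.292   0.1824] 19.8
```

```bash
python3 -c "
from plant import ctrl;print(ctrl.sign_off())"
```

```text
the job is handed in; nothing more can be done
None
```

Both nuts were lowered into their cells, the long one after a regrasp on the bench, and the last wrist picture put each within about 2 mm of its cell centre, so I handed the job in at about 20 s; the hand-in gave no verdict.

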